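# Count three washers through the tray gate

### The job

Count the three loose thick washers into the blue bin: with a fingertip or the outside of the fingers, push them along the counting tray one at a time through the narrow gate, so that each one drops through the slot behind it into the bin. Only slide them, gently: do not pinch, lift or press down hard on them. Leave the bolt that stands in the tray standing where it is, and leave the other things on the table alone.

Things in the scene. Friction and masses are not known exactly. Their poses are not given: they have to be found in the camera images.
- tray: dark sheet-steel counting tray on four legs, fixed; level deck 300 mm long (x) and 290 mm wide (y), top surface 80 mm above the table, 14 mm high lips at the rear (x = -145 mm) and sides (y = +-145 mm). Origin at table height, under the deck's middle line, 60 mm behind the drop slot; x is level and points along the middle line through the gate to the slot, y left, z up
- fence_left (a point): rear end of the left fence, at deck height, where it meets the side lip (x -44, y +145 mm in the tray's frame); the right fence mirrors it at y -145 mm. Two straight steel fences, 14 mm high and 3 mm thick, run from there to the mouth of the gate (x 45, y +-28 mm), like a funnel. Axes as the tray's
- gate (a point): at deck height on the middle line, where the gate ends and the deck stops at the slot (x 60, y 0, z 80 mm in the tray's frame). The gate is a straight passage 54 mm wide (inner faces at y +-27 mm) from x 44 to 60 mm, walls 14 mm high. A washer tips and drops once its centre is past this point. Axes as the tray's
- slot (a point): centre of the rectangular drop slot, at deck height (x 91, y 0, z 80 mm in the tray's frame). It is 62 mm long (x 60 to 122 mm) and as wide as the gate, whose 14 mm high walls run on along both its sides to an end stop of the same height at x 122 mm. Axes as the tray's
- bin: blue plastic bin, open on top, 150 mm (its x) by 110 mm by 60 mm high, walls and floor 4 mm, fixed under the tray's slot and standing on the table; its far end shows in front of the tray. Origin at the centre of its underside; axes as the tray's
- washer_a: thick flat steel washer, bare steel, 44 mm outside, 21 mm hole, 8 mm thick, about 74 g, lying flat on the tray deck at the start; origin at the centre of its underside. It starts on or close to the tray's middle line, ahead of the others towards the gate
- washer_b: thick flat steel washer, bare steel, 44 mm outside, 21 mm hole, 8 mm thick, about 74 g, lying flat on the tray deck at the start; origin at the centre of its underside. It starts in the rear half of the tray, in the middle or on either side
- washer_c: thick flat steel washer, bare steel, 44 mm outside, 21 mm hole, 8 mm thick, about 74 g, lying flat on the tray deck at the start; origin at the centre of its underside. It starts in the rear half of the tray, in the middle or on either side
- bolt: steel hexagon-head bolt standing on its head in the rear half of the tray, 47.5 mm tall, head 33 mm across corners and 12.5 mm thick, shank 20 mm; origin at the centre of its underside, z along the shank. To be left standing
- magnet: red and steel welding magnet lying on the table to one side of the tray, 90 x 55 x 20 mm; origin at the centre of its underside. To be left alone
- chipping_hammer: chipping hammer lying on the table to one side of the tray, steel head 120 mm wide across its y, spring-wire handle, 220 mm long along its x, 24 mm high; origin under the handle's upper end. To be left alone
Not all that is in view belongs to the job. Leave any pink look-alike of the washer_a alone. What is shaped like the washer_c but brown is not meant.

How it is judged (in metres and radians):
On the way, in this order (a step that is already met when the one before it is completed fails the run):
1. a first washer has dropped into the bin, alone (((z of washer_a in the frame of bin between 0 and 0.055 m and x of washer_a in the frame of bin between -0.075 and 0.075 m and y of washer_a in the frame of bin between -0.055 and 0.055 m) or (z of washer_b in the frame of bin between 0 and 0.055 m and x of washer_b in the frame of bin between -0.075 and 0.075 m and y of washer_b in the frame of bin between -0.055 and 0.055 m) or (z of washer_c in the frame of bin between 0 and 0.055 m and x of washer_c in the frame of bin between -0.075 and 0.075 m and y of washer_c in the frame of bin between -0.055 and 0.055 m))), for 0.2 s.
2. a second washer has dropped into the bin, without the third ((((z of washer_a in the frame of bin between 0 and 0.055 m and x of washer_a in the frame of bin between -0.075 and 0.075 m and y of washer_a in the frame of bin between -0.055 and 0.055 m) and (z of washer_b in the frame of bin between 0 and 0.055 m and x of washer_b in the frame of bin between -0.075 and 0.075 m and y of washer_b in the frame of bin between -0.055 and 0.055 m)) or ((z of washer_a in the frame of bin between 0 and 0.055 m and x of washer_a in the frame of bin between -0.075 and 0.075 m and y of washer_a in the frame of bin between -0.055 and 0.055 m) and (z of washer_c in the frame of bin between 0 and 0.055 m and x of washer_c in the frame of bin between -0.075 and 0.075 m and y of washer_c in the frame of bin between -0.055 and 0.055 m)) or ((z of washer_b in the frame of bin between 0 and 0.055 m and x of washer_b in the frame of bin between -0.075 and 0.075 m and y of washer_b in the frame of bin between -0.055 and 0.055 m) and (z of washer_c in the frame of bin between 0 and 0.055 m and x of washer_c in the frame of bin between -0.075 and 0.075 m and y of washer_c in the frame of bin between -0.055 and 0.055 m)))), for 0.2 s.
3. the third washer has dropped into the bin (z of washer_a in the frame of bin between 0 and 0.055 m and x of washer_a in the frame of bin between -0.075 and 0.075 m and y of washer_a in the frame of bin between -0.055 and 0.055 m and z of washer_b in the frame of bin between 0 and 0.055 m and x of washer_b in the frame of bin between -0.075 and 0.075 m and y of washer_b in the frame of bin between -0.055 and 0.055 m and z of washer_c in the frame of bin between 0 and 0.055 m and x of washer_c in the frame of bin between -0.075 and 0.075 m and y of washer_c in the frame of bin between -0.055 and 0.055 m), for 0.2 s.
At the end, for the whole second after the job is handed in: all three washers lie at rest inside the blue bin (their centres within its walls and less than 55 mm above its underside), and the bolt stands upright in the tray within 20 mm of where it stood (all of step 3 and linear speed of each of washer_a, washer_b, washer_c below 0.03 m/s and angle between bolt's own z axis and vertical below 0.1 rad and distance of bolt from where it was at the start of the episode below 0.02 m); the robot touches nothing.
It fails at once if a washer is lifted or tipped more than 20 mm off the tray deck (z of any of washer_a, washer_b, washer_c in the frame of tray above 0.1 m).
It fails at once if a washer is pinched or pressed with more than 30 N (contact force between the fingers and washer_a above 30 N or contact force between the fingers and washer_b above 30 N or contact force between the fingers and washer_c above 30 N).
It fails at once if the bolt is knocked over, lifted or shifted by more than 20 mm (distance of bolt from where it was at the start of the episode above 0.02 m or angle between bolt's own z axis and vertical above 0.3 rad).
It fails at once if the magnet or the hammer is moved by more than 20 mm (distance of any of magnet, chipping_hammer from where it was at the start of the episode above 0.02 m).
It also fails if it takes over 72 s, if anything falls off the work surface, if the arm or the gripper's body presses on something with over 40 N, if the wrist force passes 120 N, or if a joint passes its speed limit or range.

### The arm

A 6-joint arm with a two-finger parallel gripper is mounted at the origin on the work surface. World frame = base frame: x ahead of the robot, y to its left, z up, the work surface at z = 0. Lengths are in mm, angles in degrees, forces in N, time in s.
With the tool pointing down it reaches from about 400 to 825 mm from the base axis. Payload 7 kg.
Tool frame: the origin (TCP) lies on the centre line of the jaws, within the pads' length; the fingertips stand 8 mm ahead of it and the grasp point (between the pads) lies 11 mm behind it; y points along the fingers, z is the direction in which the jaws open and shut, and the axes are right-handed (so a half turn about y gives the same grasp; the last joint's range is limited). The gripper opens to 88 mm and grips with 3 to 60 N. Pads are 19 mm wide; open, the fingers measure 130 mm over their backs; the gripper's body (78 mm by 193 mm) begins 47 mm behind the grasp point.
Start: joints at [91.392, 20.546, 0.682, 0, -70.136, -16.507], TCP at [176.017, 651.624, 234.561] pointing down, gripper open.
Joint ranges: [-176.03, 176.03], [-82.01, 121.73], [-58.28, 71.71], [-173.87, 95.51], [-174.79, -0.11], [-173.66, 173.66]. Speed limits (degrees/s): [136.94, 136.94, 172.46, 180, 180, 180].

### API

Orientations are given as a 3x3 rotation matrix whose columns are the frame's x, y, z axes.
In Python, from station import readout, eyes, order gives the robot as it stands.
- The arm moves only by the tool arm_command, never from a script. Its argument "targets" is a list of rows, each a list of 7 numbers: the shift along the tool's x, y, z in units of 50 mm (1.0 is 50 mm), then the turn, a rotation vector about the tool's x, y, z in units of 6 degrees (1.0 is 6 degrees), then the closure, from 0 (fully open) to 1 (shut). In form: [[x, y, z, ax, ay, az, jaw], ...]. A call has 1 to 10 rows; each row is the pose to reach, as a shift and turn from the pose commanded when the call began, along the tool's axes at that moment; what a row does not reach only later rows make up. A row lasts 1/10 s, in which the tool goes at most 50 mm and 8.59 degrees, less where a joint would pass 70% of its speed; a pose out of reach is approached as far as the arm can. A call with a gripper value outside its range is refused whole. The fingers move at their own pace and stop on an object; "grip_force" is the grip in N (left out, the last holds). Time passes only in rows, so rows that repeat a pose let the fingers close. It gives the time, the measured TCP pose, the force and the opening at its end, in the units of the state.
- readout.get_obs(): the state, without advancing time (a new reading comes with each control period).
- eyes.snapshot(name): name is "scene" or "top"; returns a dict with "frame" (480x640x3 uint8, blue, green, red), "mtx" (3x3 intrinsics, pixels), "k1" (the pictures are not rectified: a ray, as slopes to the right and down, at radius r is drawn at 1 + k1 r^2 times it, then the intrinsics apply), "rvec" (rotation vector, rad) and "tvec" (3), from world to camera coordinates, as OpenCV has them. Camera axes: x right, y down, z forward; pixel columns grow to the right and rows downward; lengths in mm; the calibration is good to about 2 mm. A picture is of the moment at which its call begins. There is no depth.
- order.finish_job(): hands the job in, once; it reports no verdict.
The state is a dict: "time": time; "q": joint angles; "joint_velocities": joint speeds; "joint_torque": joint torques, N m; "position": TCP position; "tcp_rot": TCP orientation; "ft_force": force on the tool from outside, world axes, zero at the start; "torque": the same for the moment, N m; "width": finger opening in mm.
Only numpy, scipy, OpenCV 4.12 (cv2) and the standard library are available. Lean on these libraries where they do the work, as an engineer would, in place of code of your own. Each camera call takes 0.05 s, during which the arm holds its last target. There are 200 camera calls.

## Working session

There is one attempt and no reset: what is moved stays moved. The work goes in short steps, Python scripts to look and compute and a tool call to move; the robot and the scene stay as the last step left them, time stands still between calls to the robot, and variables do not carry over. Pictures are saved under pics/ and viewed, about 8 in all and at most 12, crops included, and the job is handed in when it is done.

Besides the shell and the picture viewer there is one more tool, called as name(argument=value, ...), one argument or row to a line, values as JSON. arm_command: Moves the arm, as the interface text tells. Its arguments: {"type":"object","properties":{"targets":{"type":"array"},"grip_force":{"type":"number"}},"required":["targets"]}

```bash
mkdir -p pics
cat > h.py <<'E'
import numpy as np, cv2
from station import readout, eyes, order
def snap(n,fn=None):
    s=eyes.snapshot(n)
    if fn: cv2.imwrite('pics/'+fn,s['frame'])
    return s
def ray(s,uv):
    uv=np.atleast_2d(np.float64(uv)); K=np.array(s['mtx']); 
    d=cv2.undistortPoints(uv[:,None],K,np.array([s['k1'],0,0,0,0.]))[:,0]
    R=cv2.Rodrigues(np.float64(s['rvec']))[0]; t=np.float64(s['tvec']).ravel()
    return -R.T@t, np.c_[d,np.ones(len(d))]@R
def onz(s,uv,z):
    c,d=ray(s,uv); return c+d*((z-c[2])/d[:,2])[:,None]
def proj(s,P):
    return cv2.projectPoints(np.float64(P).reshape(-1,1,3),np.float64(s['rvec']),np.float64(s['tvec']),np.array(s['mtx'],float),np.array([s['k1'],0,0,0,0.]))[0][:,0]
E
python3 - <<'E'
from h import *
for n in('top','scene'):
    s=snap(n,n+'0.png'); print(n,ray(s,[320,240]),s['k1'])
o=readout.get_obs();print(o)
E
```

```text
top (array([ 323.53154257,   16.68641689, 1261.36543175]), array([[ 0.14615237, -0.02545889, -0.98899937]])) -0.11727847972299389
scene (array([1037.14582163, -670.89961832,  765.76942153]), array([[-0.49254918,  0.61720115, -0.61360414]])) 0.041325257314722016
{'time': 0.1, 'q': array([ 9.13912707e+01,  2.05883433e+01,  6.39282335e-01, -1.79558434e-02,
       -7.01364105e+01, -1.65076933e+01]), 'joint_velocities': array([ 0.02193431, -0.04935181,  0.06112002,  0.00206305,  0.05804607,
       -0.00084408]), 'joint_torque': array([-2.60606379e-03, -5.84161770e+01,  2.93751740e+01,  7.01544106e+00,
        1.01287241e-02, -5.61760328e-05]), 'position': array([175.93108907, 651.22670999, 233.70622817]), 'tcp_rot': array([[-9.65370110e-01, -2.58437106e-04, -2.60884044e-01],
       [ 2.60884134e-01, -1.49845841e-03, -9.65368957e-01],
       [-1.41436730e-04, -9.99998844e-01,  1.51398910e-03]]), 'ft_force': array([ 0.3563111 , -0.45147309,  0.45949894]), 'torque': array([ 0.00717489, -0.00922325,  0.0102449 ]), 'width': 87.96505929971947}
```

View pics/top0.png

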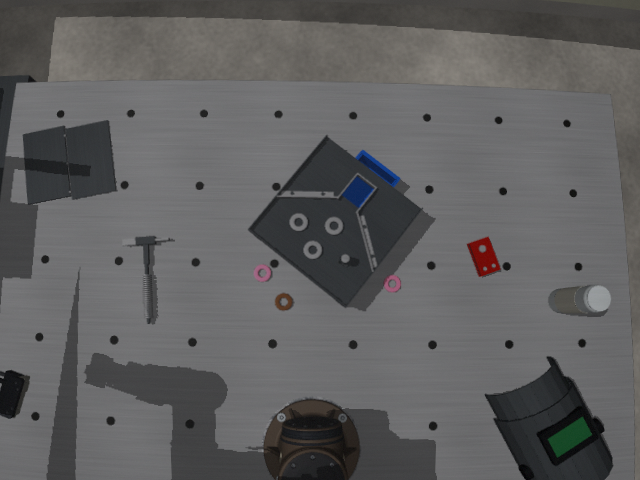

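View pics/scene0.png

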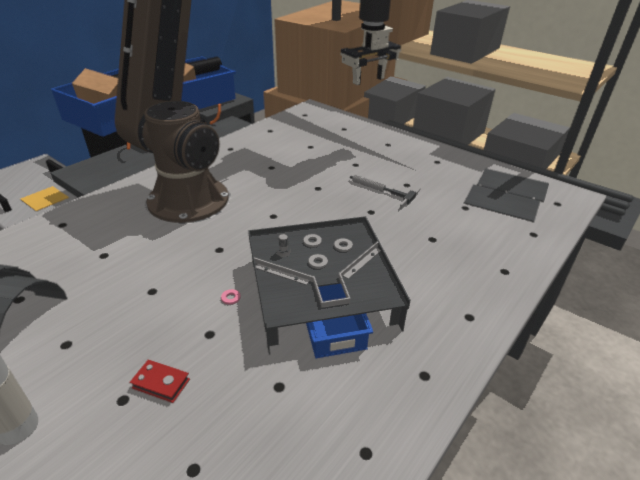

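The top view has washers near (298,222), (334,226) and (313,250), the bolt near (345,258), and the slot at (358,190). The tray x axis points up and to the right in the image. Next I'll zoom in and measure.

Run:
```python
from h import *
s=snap('top'); f=s['frame']
c=f[125:315,240:445]; cv2.imwrite('pics/c1.png',cv2.resize(c,None,fx=3.9,fy=3.15,interpolation=cv2.INTER_CUBIC) if 0 else cv2.resize(c,None,fx=3,fy=3,interpolation=cv2.INTER_CUBIC))
g=cv2.cvtColor(f,cv2.COLOR_BGR2GRAY); m=np.zeros_like(g); m[200:290,265:365]=(g[200:290,265:365]>115)*255
n,l,st,ce=cv2.connectedComponentsWithStats(m)
for i in range(1,n):
    if st[i,4]>15:
        cs,_=cv2.findContours((l==i).astype('uint8'),cv2.RETR_EXTERNAL,cv2.CHAIN_APPROX_NONE)
        print(st[i],ce[i],cv2.minEnclosingCircle(cs[0]),onz(s,ce[i],88)[0].round(1))
hsv=cv2.cvtColor(f,cv2.COLOR_BGR2HSV); b=cv2.inRange(hsv,(105,150,40),(130,255,255)); b[:, :340]=0
n,l,st,ce=cv2.connectedComponentsWithStats(b)
for i in range(1,n):
    if st[i,4]>30:
        cs,_=cv2.findContours((l==i).astype('uint8'),cv2.RETR_EXTERNAL,cv2.CHAIN_APPROX_NONE)
        r=cv2.minAreaRect(cs[0]); print('blue',st[i],ce[i],onz(s,ce[i],94)[0].round(1),onz(s,cv2.boxPoints(r),94).round(1).tolist())
```

```text
[290 215  16  15  85] [297.05882353 222.65882353] ((297.5567321777344, 221.8120574951172), 7.6847968101501465) [537.9  41.6  88. ]
[326 225  13   9  37] [331.43243243 230.27027027] ((332.0, 228.0), 6.708303928375244) [520.7 -40.5  88. ]
[304 242  17  16  82] [311.         251.02439024] ((311.9757995605469, 249.19354248046875), 8.064724922180176) [470.3   7.5  88. ]
[265 266   5  14  39] [266.56410256 272.64102564] ((265.0, 272.5), 6.500100135803223) [417.6 111.2  88. ]
[274 267  10   4  23] [279.13043478 268.86956522] ((278.5555419921875, 269.0), 4.555668830871582) [426.9  81.9  88. ]
[271 275  22   5  50] [279.94 277.78] ((281.5, 278.5), 10.511998176574707) [406.   79.5  88. ]
[265 285  29   5  97] [277.3814433 287.4742268] ((279.0, 287.0), 14.035768508911133) [383.2  85.   88. ]
blue [356 150  44  37 538] [377.73420074 168.12639405] [ 674.7 -152.    94. ] [[699.4, -96.6, 94.0], [722.5, -113.4, 94.0], [650.4, -206.6, 94.0], [627.8, -189.5, 94.0]]
blue [342 177  31  31 513] [357.30604288 191.71150097] [ 614.7 -101.9   94. ] [[606.6, -63.5, 94.0], [654.9, -99.2, 94.0], [623.1, -140.3, 94.0], [575.2, -104.4, 94.0]]
```

View pics/c1.png

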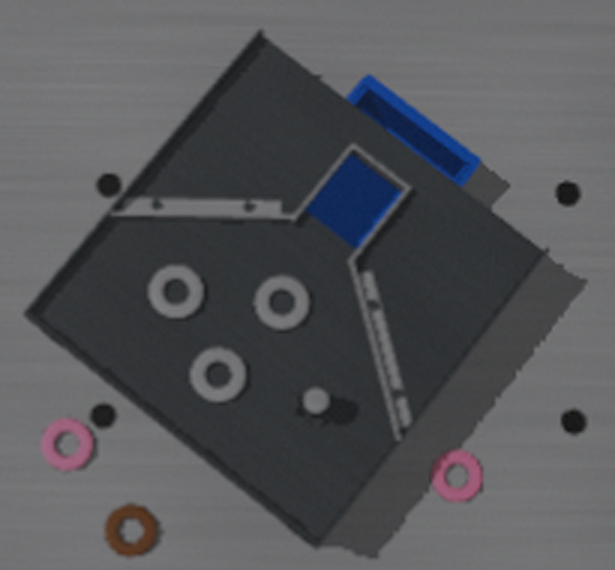

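The crop shows the tray corners at (28,313), (318,545), (262,33) and (548,250). Washers are at (176,291), (282,302) and (218,375), with the bolt tip at (316,401). Pink and brown decoys lie off the tray.

Run:
```python
from h import *
s=snap('top')
px=lambda p:(np.float64(p)-1)/3+[240,125]
A=np.float64([[-145,145],[-145,-145],[155,145],[155,-145]])
B=onz(s,px([[28,313],[318,545],[262,33],[548,250]]),94)[:,:2]
a,b=A-A.mean(0),B-B.mean(0)
U,S,Vt=np.linalg.svd(a.T@b); R=(U@Vt).T; print('scale',S.sum()/(a**2).sum())
t=B.mean(0)-R@A.mean(0); print('ang',np.degrees(np.arctan2(R[1,0],R[0,0])),t, 'res',(A@R.T+t-B).round(1).tolist())
inner=np.array([[60,27],[122,27],[122,-27],[60,-27]])
print('slot pred',(inner@R.T+t).round(1).tolist())
np.savez('tray.npz',R=R,t=t)
for n,p,z in(('L',[176,291],88),('A',[282,302],88),('M',[218,375],88),('bolt',[316,401],127.5),('gateL',[297,217],94),('gateR',[354,259],94)):
    w=onz(s,px([p]),z)[0,:2]; print(n,w.round(1),(R.T@(w-t)).round(1))
# scene check
sc=snap('scene'); d=cv2.resize(sc['frame'][200:370,220:430],None,fx=3,fy=3,interpolation=cv2.INTER_CUBIC)
T=lambda x,y,z: np.r_[R@[x,y]+t,z]
for P in ([-145,145,94],[-145,-145,94],[60,0,80],[122,27,94],[122,-27,94],[155,145,80],[155,-145,80],[45,28,94],[45,-28,94]):
    q=(proj(sc,T(*P))[0]-[220,200])*3; cv2.circle(d,tuple(int(v) for v in q),3,(0,0,255),1)
cv2.imwrite('pics/s1.png',d)
```

```text
scale 1.0002719930054143
ang -37.824726585175256 [544.45615763 -48.62033592] res [[-1.1, -0.2], [-0.2, 0.4], [0.8, -1.2], [0.5, 1.1]]
slot pred [[608.4, -64.1], [657.4, -102.1], [624.3, -144.8], [575.3, -106.7]]
L [540.4  38.6] [-56.7  66.4]
A [532.8 -45.8] [-11.   -4.9]
M [473.6   4.4] [-88.5  -1.6]
bolt [449.6 -70.1] [-61.8 -75.1]
gateL [600.9 -57.1] [49.8 27.9]
gateR [ 567.4 -102.7] [ 51.2 -28.6]
```

View pics/s1.png

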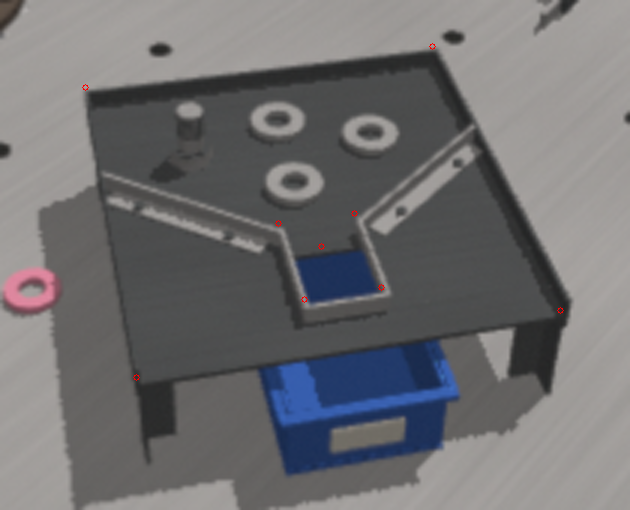

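```bash
cat >> h.py <<'E'
from scipy.spatial.transform import Rotation as Ro
z_=np.load('tray.npz'); TR,Tt=z_['R'],z_['t']; ANG=np.degrees(np.arctan2(TR[1,0],TR[0,0]))
def state():
    o=readout.get_obs(); R=o['tcp_rot']; p=o['position']
    xy=TR.T@(p[:2]-Tt); d=np.degrees(np.arctan2(-R[1,0],-R[0,0]))-ANG
    print('t',round(o['time'],2),'tray',xy.round(1),'z',p[2].round(1),'push dir',round((d+180)%360-180,1),'F',o['ft_force'].round(1),'w',round(o['width'],1),'q',np.round(o['q'],0))
    return o
def plan(*tg):
    "targets: tray x,y, world z, push direction deg (tray)"
    o=state(); R=o['tcp_rot']
    for x,y,z,d in tg:
        P=np.r_[TR@[x,y]+Tt,z]; a=np.radians(d+ANG)
        X=np.array([-np.cos(a),-np.sin(a),0]); Y=np.array([0,0,-1.]); Rt=np.c_[X,Y,np.cross(X,Y)]
        print((x,y,z,d),(R.T@(P-o['position'])/50).round(2),(Ro.from_matrix(R.T@Rt).as_rotvec(degrees=True)/6).round(2))
E
python3 -c "
from h import *
plan((-48,-5,230,0),(-48,-5,100,0))"
```

```text
t 0.25 tray [-720.4  327. ] z 234.1 push dir 22.7 F [-0.2 -0.5 -0.4] w 87.6 q [ 91.  21.   1.  -0. -70. -17.]
(-48, -5, 230, 0) [-9.84  0.09 11.32] [-0.01  3.78 -0.  ]
(-48, -5, 100, 0) [-9.84  2.69 11.31] [-0.01  3.78 -0.  ]
```

arm_command(
  targets=[
    [-0.5, 0, 0.6, 0, 0, 0, 0.3],
    [-1.2, 0, 1.4, 0, 0, 0, 0.84],
    [-2, 0, 2.2, 0, 0, 0, 0.84],
    [-2.7, 0, 3.1, 0, 0, 0, 0.84],
    [-3.4, 0, 3.9, 0, 0, 0, 0.84],
    [-4.1, 0, 4.7, 0, 0, 0, 0.84],
    [-4.8, 0, 5.5, 0, 0, 0, 0.84],
    [-5.5, 0, 6.3, 0, 0, 0, 0.84],
    [-6.2, 0, 7.1, 0, 0, 0, 0.84],
    [-6.8, 0, 7.8, 0, 0, 0, 0.84],
  ],
  grip_force=10,
)

```text
time: 1.25
position: [390.6, 210.3, 235.0]
tcp_rot: [[-0.966, 0.001, -0.26], [0.26, 0.001, -0.966], [-0.0, -1.0, -0.001]]
ft_force: [0.4, 0.5, -0.5]
width: 15.8
```

arm_command(
  targets=[
    [-0.6, 0, 0.7, 0, 0.6, 0, 0.84],
    [-1.2, 0, 1.4, 0, 1.3, 0, 0.84],
    [-1.8, 0, 2.1, 0, 2, 0, 0.84],
    [-2.4, 0, 2.8, 0, 2.7, 0, 0.84],
    [-2.8, 0, 3.3, 0, 3.4, 0, 0.84],
    [-3.04, 0, 3.52, 0, 3.78, 0, 0.84],
    [-3.04, 0, 3.52, 0, 3.78, 0, 0.84],
    [-3.04, 0, 3.52, 0, 3.78, 0, 0.84],
  ],
)

```text
time: 2.05
position: [490.8, 2.4, 234.4]
tcp_rot: [[-0.79, -0.0, -0.613], [0.613, 0.0, -0.79], [0.0, -1.0, 0.0]]
ft_force: [-1.5, -0.3, -0.6]
width: 14.2
```

```bash
python3 -c "
from h import *
plan((-48,-5,120,0),(-48,-5,92,0))"
```

```text
t 2.05 tray [-73.6   7.4] z 234.4 push dir 0.0 F [-1.5 -0.3 -0.6] w 14.2 q [ 23.   3. -22.  -0. -65.  29.]
(-48, -5, 120, 0) [-0.51  2.29  0.25] [-0.  0.  0.]
(-48, -5, 92, 0) [-0.51  2.85  0.25] [-0.  0.  0.]
```

arm_command(
  targets=[
    [-0.3, 0.4, 0.15, 0, 0, 0, 0.84],
    [-0.51, 0.9, 0.25, 0, 0, 0, 0.84],
    [-0.51, 1.4, 0.25, 0, 0, 0, 0.84],
    [-0.51, 1.8, 0.25, 0, 0, 0, 0.84],
    [-0.51, 2.1, 0.25, 0, 0, 0, 0.84],
    [-0.51, 2.29, 0.25, 0, 0, 0, 0.84],
    [-0.51, 2.29, 0.25, 0, 0, 0, 0.84],
    [-0.51, 2.29, 0.25, 0, 0, 0, 0.84],
  ],
)

```text
time: 2.85
position: [503.8, -22.4, 120.7]
tcp_rot: [[-0.791, 0.001, -0.612], [0.612, -0.0, -0.791], [-0.001, -1.0, -0.0]]
ft_force: [0.1, 0.0, -0.3]
width: 14.3
```

```bash
python3 -c "
from h import *
plan((-48,-5,100,0),(-48,-5,92,0))
s=snap('scene');cv2.imwrite('pics/s2.png',cv2.resize(s['frame'][200:370,220:430],None,fx=3.5,fy=3.5,interpolation=cv2.INTER_CUBIC))"
```

```text
t 2.85 tray [-48.2  -4.2] z 120.7 push dir 0.1 F [ 0.1  0.  -0.3] w 14.3 q [ 20.  11. -29.   0. -50.  32.]
(-48, -5, 100, 0) [-0.    0.41  0.02] [ 0.    0.02 -0.  ]
(-48, -5, 92, 0) [-0.    0.57  0.02] [ 0.    0.02 -0.  ]
```

View pics/s2.png

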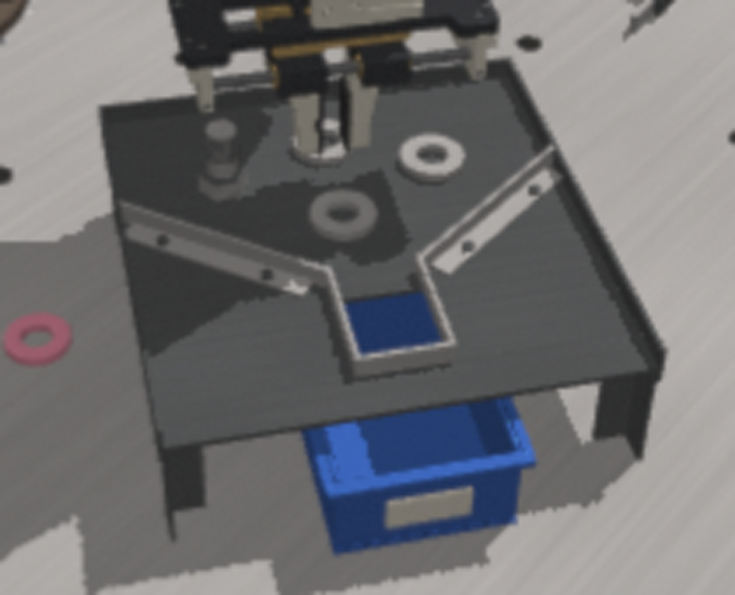

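Fingers at about (332,150) hang above the gap between the front washer (343,213) and the middle one. The bolt at (220,155) is clear. I'll lower and push.

arm_command(
  targets=[
    [0, 0.12, 0.01, 0, 0, 0, 0.84],
    [0, 0.25, 0.02, 0, 0, 0, 0.84],
    [0, 0.38, 0.02, 0, 0, 0, 0.84],
    [0, 0.48, 0.02, 0, 0, 0, 0.84],
    [0, 0.57, 0.02, 0, 0, 0, 0.84],
    [0, 0.57, 0.02, 0, 0, 0, 0.84],
    [0, 0.57, 0.02, 0, 0, 0, 0.84],
  ],
)

```text
time: 3.6
position: [502.9, -23.7, 91.5]
tcp_rot: [[-0.79, -0.0, -0.613], [0.613, -0.0, -0.79], [0.0, -1.0, 0.0]]
ft_force: [-0.6, -0.0, 0.9]
width: 13.5
```

```bash
python3 -c "
from h import *
plan((-48,-5,92,0),(-10,-3,92,0),(0,-1,92,0),(35,0,92,0))"
```

```text
t 3.6 tray [-48.1  -5.8] z 91.5 push dir 0.0 F [-0.6 -0.   0.9] w 13.5 q [ 20.  13. -31.   0. -46.  33.]
(-48, -5, 92, 0) [-0.   -0.01 -0.02] [-0.    0.01  0.  ]
(-10, -3, 92, 0) [-0.76 -0.01 -0.06] [-0.    0.01  0.  ]
(0, -1, 92, 0) [-0.96 -0.01 -0.1 ] [-0.    0.01  0.  ]
(35, 0, 92, 0) [-1.66 -0.01 -0.12] [-0.    0.01  0.  ]
```

arm_command(
  targets=[
    [-0.1, 0, 0, 0, 0, 0, 0.84],
    [-0.2, 0, -0.01, 0, 0, 0, 0.84],
    [-0.3, 0, -0.02, 0, 0, 0, 0.84],
    [-0.4, 0, -0.03, 0, 0, 0, 0.84],
    [-0.5, 0, -0.05, 0, 0, 0, 0.84],
    [-0.6, 0, -0.06, 0, 0, 0, 0.84],
    [-0.7, 0, -0.08, 0, 0, 0, 0.84],
    [-0.8, 0, -0.1, 0, 0, 0, 0.84],
    [-0.9, 0, -0.11, 0, 0, 0, 0.84],
    [-1.0, 0, -0.12, 0, 0, 0, 0.84],
  ],
)

```text
time: 4.6
position: [546.5, -49.8, 91.5]
tcp_rot: [[-0.79, -0.0, -0.613], [0.613, -0.0, -0.79], [0.0, -1.0, 0.0]]
ft_force: [-1.0, -0.1, 1.5]
width: 14.3
```

```bash
python3 -c "
from h import *
plan((35,0,92,0))
s=snap('scene');cv2.imwrite('pics/s3.png',cv2.resize(s['frame'][200:370,220:430],None,fx=3.5,fy=3.5,interpolation=cv2.INTER_CUBIC))"
```

```text
t 4.6 tray [2.3 0.3] z 91.5 push dir 0.0 F [-1.  -0.1  1.5] w 14.3 q [ 15.  17. -26.   0. -47.  37.]
(35, 0, 92, 0) [-0.65 -0.01  0.01] [-0.    0.01  0.  ]
```

View pics/s3.png

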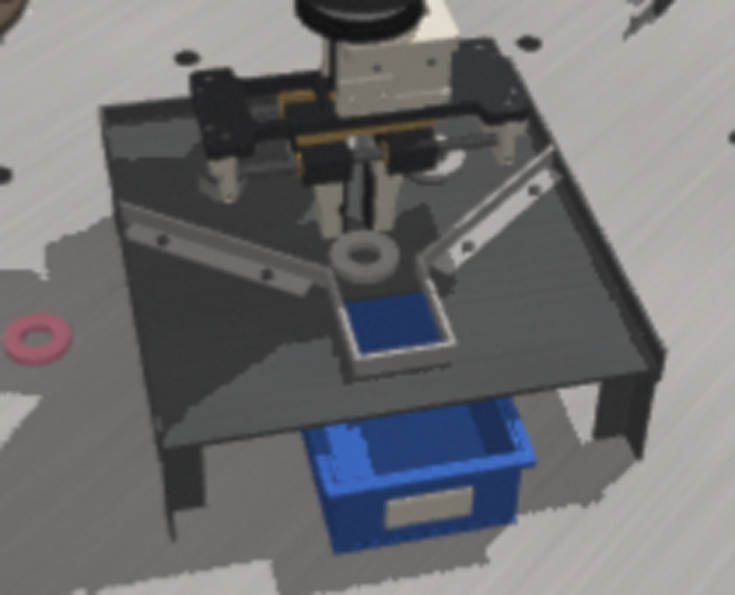

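The washer sits at (365,255) in the cradle, just ahead of the gate mouth, whose posts are at about (330,270) and (420,257). I'll check the lateral alignment.

```bash
python3 -c "
from h import *
s=eyes.snapshot('scene')
for p,z in(([365,253],88),([330,268],94),([420,257],94),([355,359],94),([451,343],94)):
    w=onz(s,np.array(p)/3.5+[220,200],z)[0,:2]; print(p,(TR.T@(w-Tt)).round(1))"
```

```text
[365, 253] [36.4 -0.8]
[330, 268] [ 51.8 -26.5]
[420, 257] [53.4 29.7]
[355, 359] [129.9 -28.9]
[451, 343] [128.9  28.4]
```

Lateral alignment is within 2 mm. Pushing through.

arm_command(
  targets=[
    [-0.07, 0, 0, 0, 0, 0, 0.84],
    [-0.15, 0, 0, 0, 0, 0, 0.84],
    [-0.23, 0, 0, 0, 0, 0, 0.84],
    [-0.31, 0, 0, 0, 0, 0, 0.84],
    [-0.39, 0, 0, 0, 0, 0, 0.84],
    [-0.47, 0, 0, 0, 0, 0, 0.84],
    [-0.55, 0, 0, 0, 0, 0, 0.84],
    [-0.62, 0, 0, 0, 0, 0, 0.84],
    [-0.67, 0, 0, 0, 0, 0, 0.84],
    [-0.67, 0, 0, 0, 0, 0, 0.84],
  ],
)

```text
time: 5.7
position: [572.9, -70.4, 91.6]
tcp_rot: [[-0.79, 0.0, -0.613], [0.613, -0.0, -0.79], [-0.0, -1.0, -0.0]]
ft_force: [-0.7, 0.6, -0.6]
width: 14.1
```

```bash
python3 -c "
from h import *
plan((35,0,92,0))
s=snap('scene');cv2.imwrite('pics/s4.png',cv2.resize(s['frame'][200:370,220:430],None,fx=3.5,fy=3.5,interpolation=cv2.INTER_CUBIC))"
```

```text
t 5.7 tray [35.8  0.3] z 91.6 push dir 0.0 F [-0.7  0.6 -0.6] w 14.1 q [ 12.  19. -22.   0. -49.  40.]
(35, 0, 92, 0) [ 0.02 -0.01  0.01] [ 0.  0. -0.]
```

View pics/s4.png

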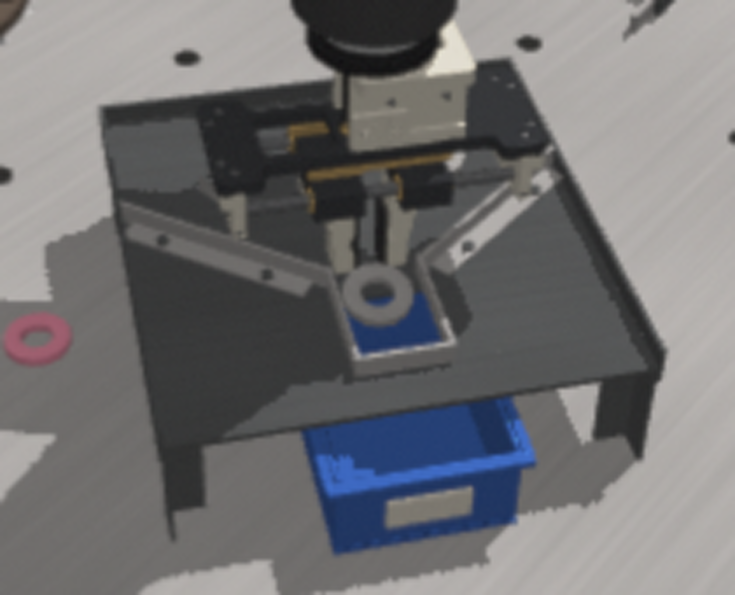

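The washer (377,294) is in the gate with its centre right at the edge, and the fingers fit within the gate width. I'll push a few mm further.

arm_command(
  targets=[
    [-0.05, 0, 0, 0, 0, 0, 0.84],
    [-0.1, 0, 0, 0, 0, 0, 0.84],
    [-0.15, 0, 0, 0, 0, 0, 0.84],
    [-0.2, 0, 0, 0, 0, 0, 0.84],
    [-0.2, 0, 0, 0, 0, 0, 0.84],
    [-0.2, 0, 0, 0, 0, 0, 0.84],
  ],
)

```text
time: 6.35
position: [580.5, -76.4, 91.5]
tcp_rot: [[-0.79, -0.0, -0.613], [0.613, 0.0, -0.79], [0.0, -1.0, 0.0]]
ft_force: [-0.7, 0.4, 0.2]
width: 14.2
```

```bash
python3 -c "
from h import *
plan((35,0,92,0))
s=snap('scene');cv2.imwrite('pics/s5.png',cv2.resize(s['frame'][200:370,220:430],None,fx=3.5,fy=3.5,interpolation=cv2.INTER_CUBIC))"
```

```text
t 6.35 tray [45.4  0.2] z 91.5 push dir 0.0 F [-0.7  0.4  0.2] w 14.2 q [ 12.  20. -21.  -0. -49.  41.]
(35, 0, 92, 0) [ 0.21 -0.01  0.  ] [-0.  0.  0.]
```

View pics/s5.png

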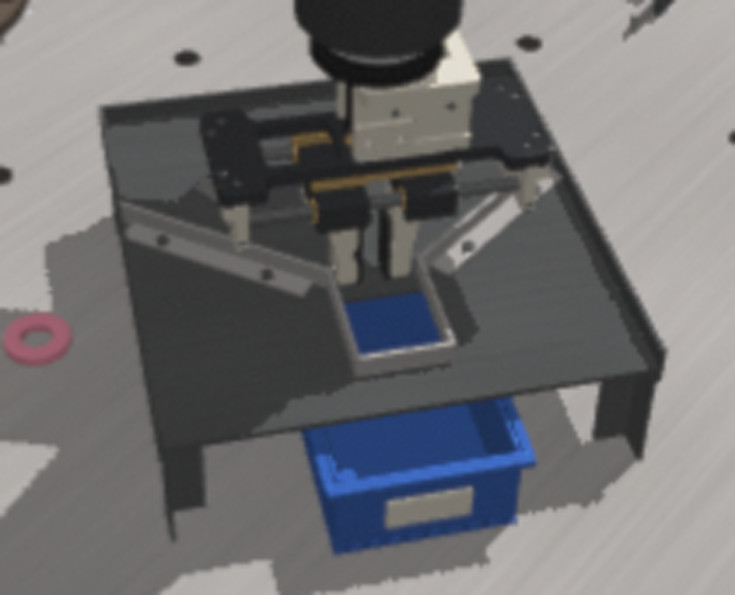

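The first washer dropped: the slot is empty and nothing is left ahead of the fingers. Next, up and behind the middle washer.

arm_command(
  targets=[
    [0.05, -0.3, 0, 0, 0, 0, 0.84],
    [0.2, -0.8, 0, 0, 0, 0, 0.84],
    [0.7, -1, 0, 0, 0, 0, 0.84],
    [1.3, -1, 0, 0, 0, 0, 0.84],
    [1.9, -1, 0, 0, 0, 0, 0.84],
    [2.5, -1, 0, 0, 0, 0, 0.84],
    [3.1, -1, 0, 0, 0, 0, 0.84],
    [3.41, -1, 0.04, 0, 0, 0, 0.84],
    [3.41, -1, 0.04, 0, 0, 0, 0.84],
    [3.41, -1, 0.04, 0, 0, 0, 0.84],
  ],
)

```text
time: 7.4
position: [444.9, 26.9, 142.0]
tcp_rot: [[-0.791, 0.001, -0.612], [0.612, 0.0, -0.791], [-0.001, -1.0, -0.001]]
ft_force: [0.8, -0.3, 1.0]
width: 13.8
```

Run:
```python
from h import *
plan((-125,-1.6,92,0))
s=eyes.snapshot('scene'); f=s['frame']
# middle/left washer seen? + occupancy around predicted spots
for n,p in(('L',(-56.7,66.4)),('M',(-88.5,-1.6))):
    q=proj(s,np.r_[TR@p+Tt,88])[0]; print(n,q.round(0))
t=eyes.snapshot('top');cv2.imwrite('pics/t2.png',np.vstack([cv2.resize(t['frame'][150:300,240:430],None,fx=2,fy=2),cv2.resize(f[215:350,235:425],None,fx=2,fy=2)]))
```

```text
t 7.4 tray [-125.    -1.4] z 142.0 push dir 0.1 F [ 0.8 -0.3  1. ] w 13.8 q [ 29.   4. -35.   0. -52.  23.]
(-125, -1.6, 92, 0) [0.   1.   0.01] [ 0.01  0.02 -0.01]
L [343. 243.]
M [312. 238.]
```

View pics/t2.png

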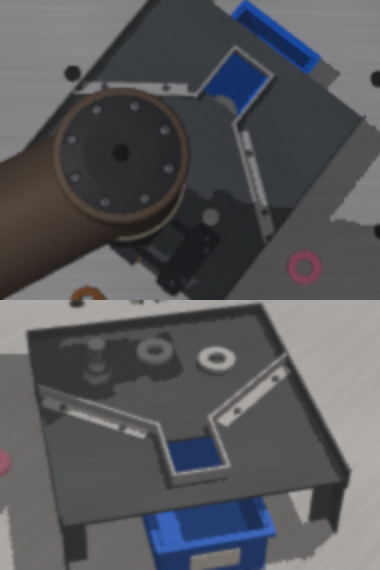

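The top half shows the fallen washer lying in the bin, seen through the slot at (228,103). The scene half shows the other two washers at (155,350) and (216,358), unmoved, and the bolt standing. Lowering behind the middle washer.

arm_command(
  targets=[
    [0, 0.15, 0.01, 0, 0, 0, 0.84],
    [0, 0.35, 0.01, 0, 0, 0, 0.84],
    [0, 0.55, 0.01, 0, 0, 0, 0.84],
    [0, 0.75, 0.01, 0, 0, 0, 0.84],
    [0, 0.9, 0.01, 0, 0, 0, 0.84],
    [0, 1.0, 0.01, 0, 0, 0, 0.84],
    [0, 1.0, 0.01, 0, 0, 0, 0.84],
    [0, 1.0, 0.01, 0, 0, 0, 0.84],
  ],
)

```text
time: 8.3
position: [444.4, 26.3, 91.6]
tcp_rot: [[-0.79, 0.0, -0.613], [0.613, -0.0, -0.79], [-0.0, -1.0, 0.0]]
ft_force: [-0.6, 0.1, -0.4]
width: 13.9
```

```bash
python3 -c "
from h import *
plan((46,0.5,92,0))"
```

```text
t 8.3 tray [-125.    -2.2] z 91.6 push dir 0.0 F [-0.6  0.1 -0.4] w 13.9 q [ 29.   8. -38.   0. -44.  23.]
(46, 0.5, 92, 0) [-3.42 -0.01 -0.05] [-0.    0.01 -0.  ]
```

arm_command(
  targets=[
    [-0.08, 0, 0, 0, 0, 0, 0.84],
    [-0.18, 0, 0, 0, 0, 0, 0.84],
    [-0.3, 0, -0.01, 0, 0, 0, 0.84],
    [-0.42, 0, -0.01, 0, 0, 0, 0.84],
    [-0.54, 0, -0.01, 0, 0, 0, 0.84],
    [-0.66, 0, -0.01, 0, 0, 0, 0.84],
    [-0.78, 0, -0.02, 0, 0, 0, 0.84],
    [-0.9, 0, -0.02, 0, 0, 0, 0.84],
    [-1.02, 0, -0.02, 0, 0, 0, 0.84],
    [-1.14, 0, -0.02, 0, 0, 0, 0.84],
  ],
)

```text
time: 9.3
position: [490.2, -8.2, 91.5]
tcp_rot: [[-0.79, -0.0, -0.613], [0.613, -0.0, -0.79], [0.0, -1.0, 0.0]]
ft_force: [-2.1, 1.3, 0.7]
width: 14.1
```

arm_command(
  targets=[
    [-0.12, 0, 0, 0, 0, 0, 0.84],
    [-0.24, 0, 0, 0, 0, 0, 0.84],
    [-0.36, 0, -0.01, 0, 0, 0, 0.84],
    [-0.48, 0, -0.01, 0, 0, 0, 0.84],
    [-0.6, 0, -0.01, 0, 0, 0, 0.84],
    [-0.72, 0, -0.02, 0, 0, 0, 0.84],
    [-0.84, 0, -0.02, 0, 0, 0, 0.84],
    [-0.96, 0, -0.03, 0, 0, 0, 0.84],
    [-1.08, 0, -0.03, 0, 0, 0, 0.84],
    [-1.2, 0, -0.03, 0, 0, 0, 0.84],
  ],
)

```text
time: 10.3
position: [538.6, -43.8, 91.5]
tcp_rot: [[-0.79, -0.0, -0.613], [0.613, -0.0, -0.79], [0.0, -1.0, 0.0]]
ft_force: [-1.7, 0.3, 1.0]
width: 14.2
```

Run:
```python
from h import *
plan((46,0.5,92,0))
s=eyes.snapshot('scene'); f=s['frame']
cv2.imwrite('pics/s6.png',cv2.resize(f[200:370,220:430],None,fx=3.5,fy=3.5,interpolation=cv2.INTER_CUBIC))
```

```text
t 10.3 tray [-7.6  0.2] z 91.5 push dir 0.0 F [-1.7  0.3  1. ] w 14.2 q [ 16.  16. -27.   0. -47.  36.]
(46, 0.5, 92, 0) [-1.07 -0.01 -0.  ] [-0.    0.01  0.  ]
```

View pics/s6.png

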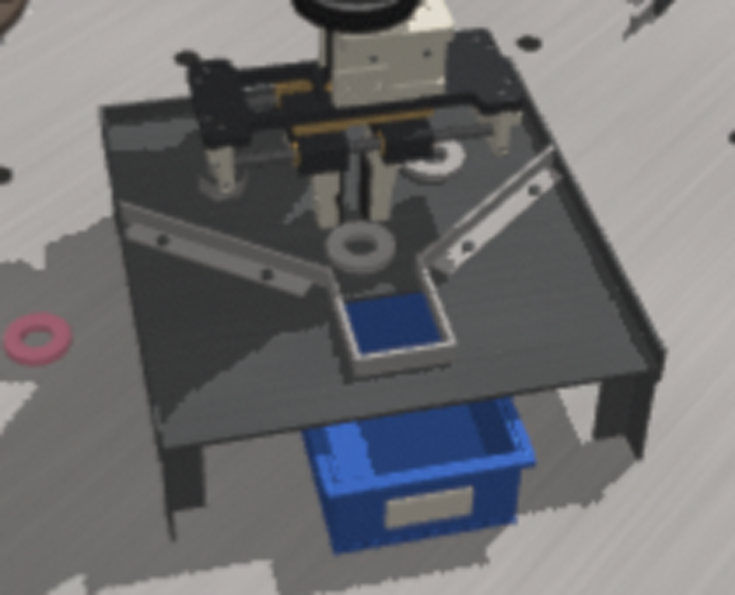

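The second washer (361,246) is centred in the cradle at the gate mouth, and the third (435,157) is unmoved. Continuing.

arm_command(
  targets=[
    [-0.12, 0, 0, 0, 0, 0, 0.84],
    [-0.24, 0, 0, 0, 0, 0, 0.84],
    [-0.36, 0, 0, 0, 0, 0, 0.84],
    [-0.48, 0, 0, 0, 0, 0, 0.84],
    [-0.6, 0, 0, 0, 0, 0, 0.84],
    [-0.7, 0, 0, 0, 0, 0, 0.84],
    [-0.8, 0, 0, 0, 0, 0, 0.84],
    [-0.9, 0, 0, 0, 0, 0, 0.84],
    [-1.0, 0, 0, 0, 0, 0, 0.84],
    [-1.07, 0, 0, 0, 0, 0, 0.84],
  ],
)

```text
time: 11.35
position: [580.9, -76.6, 91.6]
tcp_rot: [[-0.79, 0.0, -0.613], [0.613, -0.0, -0.79], [-0.0, -1.0, -0.0]]
ft_force: [0.9, -0.0, 0.4]
width: 13.8
```

arm_command(
  targets=[
    [0, 0, 0, 0, 0, 0, 0.84],
    [0, 0, 0, 0, 0, 0, 0.84],
    [0, 0, 0, 0, 0, 0, 0.84],
  ],
)

```text
time: 11.65
position: [580.4, -76.2, 91.5]
tcp_rot: [[-0.79, -0.0, -0.613], [0.613, -0.0, -0.79], [0.0, -1.0, 0.0]]
ft_force: [0.2, -1.0, -0.2]
width: 14.0
```

Run:
```python
from h import *
state(); s=eyes.snapshot('scene'); a=cv2.imread('pics/s5.png'); f=cv2.resize(s['frame'][200:370,220:430],None,fx=3.5,fy=3.5,interpolation=cv2.INTER_CUBIC)
d=cv2.absdiff(a,f).max(2); print('diff slot/gate region vs s5:',d[260:350,330:450].mean().round(1),(d[260:350,330:450]>40).sum(),'fingers',d[180:260,330:420].mean().round(1), 'L',(d[130:190,400:470]>40).sum())
```

```text
t 11.65 tray [45.3  0.2] z 91.5 push dir 0.0 F [ 0.2 -1.  -0.2] w 14.0 q [ 12.  20. -21.   0. -49.  41.]
diff slot/gate region vs s5: 1.2 0 fingers 1.4 L 0
```

The image matches the empty-gate picture s5, so the second washer has dropped. Now up, and around behind the left washer with the tool turned -41°.

arm_command(
  targets=[
    [0.05, -0.3, 0, 0, 0, 0, 0.84],
    [0.2, -0.8, 0, 0, 0, 0, 0.84],
    [0.6, -1, -0.3, 0, 1.2, 0, 0.84],
    [1.1, -1, -0.7, 0, 2.4, 0, 0.84],
    [1.6, -1, -1.1, 0, 3.6, 0, 0.84],
    [2.1, -1, -1.5, 0, 4.8, 0, 0.84],
    [2.5, -1, -1.82, 0, 6, 0, 0.84],
    [2.61, -1, -1.82, 0, 6.82, 0, 0.84],
    [2.61, -1, -1.82, 0, 6.82, 0, 0.84],
    [2.61, -1, -1.82, 0, 6.82, 0, 0.84],
  ],
)

```text
time: 12.7
position: [533.1, 75.6, 141.7]
tcp_rot: [[-0.199, 0.0, -0.98], [0.98, 0.0, -0.199], [0.0, -1.0, -0.0]]
ft_force: [-0.3, -0.2, -0.7]
width: 14.1
```

Run:
```python
from h import *
plan((-85.4,91.3,92,-40.9))
s=eyes.snapshot('scene'); f=s['frame']
g=cv2.cvtColor(f,cv2.COLOR_BGR2GRAY)[232:256,328:360]; m=(g>110).astype('uint8'); n,l,st,ce=cv2.connectedComponentsWithStats(m); i=1+st[1:,4].argmax(); c=st[i,:2]+st[i,2:4]/2+[327.5,231.5]
print('L px',c,st[i],'->',(TR.T@(onz(s,c,85)[0,:2]-Tt)).round(1))
cv2.imwrite('pics/s7.png',cv2.resize(f[190:370,220:430],None,fx=3,fy=3,interpolation=cv2.INTER_CUBIC))
```

```text
t 12.7 tray [-85.1  91.2] z 141.7 push dir -40.7 F [-0.3 -0.2 -0.7] w 14.1 q [ 29.  12. -24.   0. -54. -17.]
(-85.4, 91.3, 92, -40.9) [0.01 0.99 0.  ] [0.   0.03 0.  ]
L px [341. 240.] [ 8  6 11  5 28] -> [-70.7  65.4]
```

View pics/s7.png

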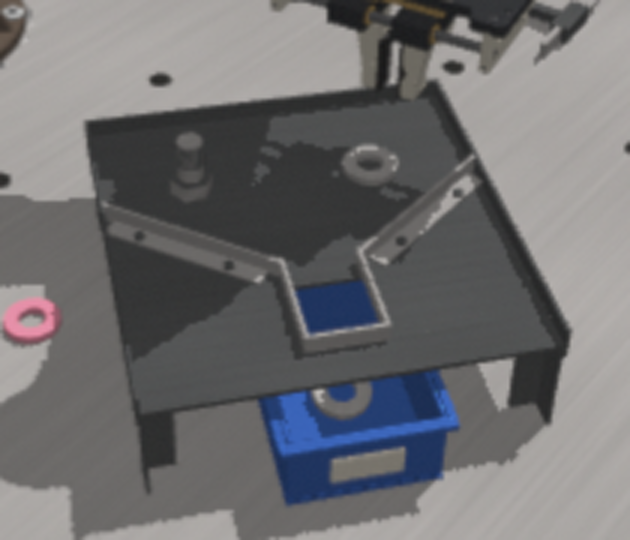

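The third washer is still at (370,162) as predicted, the bolt is standing at (190,165), and a fallen washer is visible in the bin at (342,395). The automatic blob reading was spoiled by shadow, so I'm ignoring it. Lowering and pushing diagonally to the middle line.

arm_command(
  targets=[
    [0, 0.15, 0, 0, 0, 0, 0.84],
    [0, 0.35, 0, 0, 0, 0, 0.84],
    [0, 0.55, 0, 0, 0, 0, 0.84],
    [0, 0.75, 0, 0, 0, 0, 0.84],
    [0, 0.9, 0, 0, 0, 0, 0.84],
    [0, 0.99, 0, 0, 0, 0, 0.84],
    [0, 0.99, 0, 0, 0, 0, 0.84],
    [0, 0.99, 0, 0, 0, 0, 0.84],
  ],
)

```text
time: 13.55
position: [533.3, 75.7, 92.2]
tcp_rot: [[-0.196, 0.0, -0.981], [0.981, -0.0, -0.196], [-0.0, -1.0, -0.0]]
ft_force: [0.6, -0.4, 0.2]
width: 14.0
```

```bash
python3 -c "
from h import *
plan((-6,22.5,92,-40.9))"
```

```text
t 13.55 tray [-85.   91.3] z 92.2 push dir -40.9 F [ 0.6 -0.4  0.2] w 14.0 q [ 29.  16. -27.   0. -47. -18.]
(-6, 22.5, 92, -40.9) [-2.1   0.    0.01] [ 0.  0. -0.]
```

arm_command(
  targets=[
    [-0.08, 0, 0, 0, 0, 0, 0.84],
    [-0.18, 0, 0, 0, 0, 0, 0.84],
    [-0.28, 0, 0, 0, 0, 0, 0.84],
    [-0.39, 0, 0, 0, 0, 0, 0.84],
    [-0.5, 0, 0, 0, 0, 0, 0.84],
    [-0.61, 0, 0, 0, 0, 0, 0.84],
    [-0.72, 0, 0, 0, 0, 0, 0.84],
    [-0.83, 0, 0, 0, 0, 0, 0.84],
    [-0.94, 0, 0, 0, 0, 0, 0.84],
    [-1.05, 0, 0, 0, 0, 0, 0.84],
  ],
)

```text
time: 14.55
position: [543.5, 23.7, 92.1]
tcp_rot: [[-0.196, 0.0, -0.981], [0.981, -0.0, -0.196], [-0.0, -1.0, -0.0]]
ft_force: [0.5, 1.0, 1.0]
width: 13.7
```

arm_command(
  targets=[
    [-0.11, 0, 0, 0, 0, 0, 0.84],
    [-0.22, 0, 0, 0, 0, 0, 0.84],
    [-0.33, 0, 0, 0, 0, 0, 0.84],
    [-0.44, 0, 0, 0, 0, 0, 0.84],
    [-0.55, 0, 0, 0, 0, 0, 0.84],
    [-0.66, 0, 0, 0, 0, 0, 0.84],
    [-0.77, 0, 0, 0, 0, 0, 0.84],
    [-0.88, 0, 0, 0, 0, 0, 0.84],
    [-0.97, 0, 0, 0, 0, 0, 0.84],
    [-1.03, 0, 0, 0, 0, 0, 0.84],
  ],
)

```text
time: 15.55
position: [553.5, -26.8, 92.0]
tcp_rot: [[-0.195, -0.0, -0.981], [0.981, -0.0, -0.195], [-0.0, -1.0, 0.0]]
ft_force: [0.6, 1.1, 1.2]
width: 13.9
```

arm_command(
  targets=[
    [0.1, 0, 0, 0, 0, 0, 0.84],
    [0.2, 0, 0, 0, 0, 0, 0.84],
    [0.25, -0.3, 0, 0, 0, 0, 0.84],
    [0.3, -0.7, 0, 0, 0, 0, 0.84],
    [0.4, -1, 0, 0, 0, 0, 0.84],
    [0.8, -1, 0, 0, 0, 0, 0.84],
    [1.2, -1, 0, 0, 0, 0, 0.84],
    [1.6, -1, 0, 0, 0, 0, 0.84],
    [1.6, -1, 0, 0, 0, 0, 0.84],
  ],
)

```text
time: 16.45
position: [537.4, 54.1, 142.2]
tcp_rot: [[-0.198, 0.0, -0.98], [0.98, 0.0, -0.198], [0.0, -1.0, -0.0]]
ft_force: [-0.4, -0.9, -0.6]
width: 13.4
```

Run:
```python
from h import *
plan((-48,0,142,0))
s=eyes.snapshot('scene'); f=s['frame']
d=cv2.resize(f[200:350,230:420],None,fx=3,fy=3,interpolation=cv2.INTER_CUBIC); cv2.imwrite('pics/s8.png',d)
# hole/disc vs background picture scene0 (difference in the region before the gate)
a=cv2.absdiff(f,cv2.imread('pics/s7.png')[:480,:640] if 0 else cv2.imread('pics/scene0.png')).max(2)
hsv=cv2.cvtColor(f,cv2.COLOR_BGR2HSV); roi=np.zeros(f.shape[:2],'uint8'); roi[245:285,290:345]=1
q=proj(s,np.r_[TR@[17,0]+Tt,88])[0]; print('pred',q)
g=cv2.cvtColor(f,cv2.COLOR_BGR2GRAY); y,x=q.round().astype(int)[::-1]
print(g[y-12:y+16:2,x-24:x+26:2])
```

```text
t 16.45 tray [-68.6  76.8] z 142.2 push dir -40.8 F [-0.4 -0.9 -0.6] w 13.4 q [ 27.  13. -24.  -0. -54. -15.]
(-48, 0, 142, 0) [-1.32  0.    0.9 ] [ 0.   -6.79  0.  ]
pred [322.64198681 266.49366306]
[[ 56  56  56  56  56  56  55  55  55  55  55  54  55  55  59  58  54  54
   55  54  54  54  54  76  81]
 [ 55  56  55  56  56  56  57  57  56  56  56  57  56  55  56  54  54  54
   55  54  54  55  55  55  64]
 [ 57  56  55  55  55  55  55  56  55  55  54  55  55  55  55  55  54  54
   54  53  55  56  79  75  59]
 [ 56  55  55  55  57  56  56  56  57  56  56  61  60  60  56  55  55  55
   54  55  54  56  75  80  84]
 [ 55  55  56  56  55  56  56  56  56  68  94 103 104 104 103  73  58  55
   56  54  56  54  54  54  57]
 [ 55  56  55  56  56  56  55  57  81 104 105 103 101 104 106 106  96  58
   54  53  54  54  55  55  55]
 [ 56  57  58  57  57  56  55  61 103 105  92  82  80  79  87 107 104  76
   55  55  55  55  53  56  84]
 [ 55  56  56  55  56  55  55  66 105 104  81  56  55  56  62 103 105  89
   54  54  54  54  59  83  89]
 [ 54  54  54  54  54  55  54  59  99 105 103  82  68  72  94 106 104  72
   55  55  55  65  98  85  85]
 [ 95  73  61  57  54  55  55  54  70  91 104 104 106 105 109 151  97  59
   55  58 101  98  86  88 104]
 [ 83  85  89  96  74  64  59  56  57  70  81  88  94  92  94  87  75  56
   55  57 113  95  88 106 107]
 [ 87  84  83  83  86  90  93  98  61  55  57  62  67  67  71  81  82  81
   81  60  91 147  70  98 107]
 [105 106 100  88  85  83  83 112 105  54  54  56  80  81  84  84  84  84
   84  58  74 123  66  57  72]
 [106 107 106 108 106  87  83  94 145  55  54  67  84  84  83  83  83  82
   81  58  62 107 113  56  55]]
```

The washer shows at px (324,268), within about 1 px of the prediction for tray (17,0). Now behind it, straight.

arm_command(
  targets=[
    [-0.2, 0, 0.15, 0, -1, 0, 0.84],
    [-0.4, 0, 0.3, 0, -2.2, 0, 0.84],
    [-0.7, 0, 0.5, 0, -3.4, 0, 0.84],
    [-1, 0, 0.7, 0, -4.6, 0, 0.84],
    [-1.25, 0, 0.85, 0, -5.8, 0, 0.84],
    [-1.32, 0, 0.9, 0, -6.79, 0, 0.84],
    [-1.32, 0, 0.9, 0, -6.79, 0, 0.84],
    [-1.32, 0, 0.9, 0, -6.79, 0, 0.84],
  ],
)

```text
time: 17.3
position: [506.7, -21.7, 142.1]
tcp_rot: [[-0.786, 0.0, -0.618], [0.618, -0.0, -0.786], [-0.0, -1.0, 0.0]]
ft_force: [0.8, 0.8, -1.2]
width: 14.1
```

```bash
python3 -c "
from h import *
plan((-32,0,92,0))"
```

```text
t 17.3 tray [-46.4  -1.9] z 142.1 push dir -0.4 F [ 0.8  0.8 -1.2] w 14.1 q [ 20.  10. -28.   0. -53.  32.]
(-32, 0, 92, 0) [-0.29  1.   -0.04] [-0.   -0.06 -0.  ]
```

arm_command(
  targets=[
    [-0.1, 0.15, -0.02, 0, -0.06, 0, 0.84],
    [-0.2, 0.35, -0.04, 0, -0.06, 0, 0.84],
    [-0.29, 0.55, -0.04, 0, -0.06, 0, 0.84],
    [-0.29, 0.75, -0.04, 0, -0.06, 0, 0.84],
    [-0.29, 0.9, -0.04, 0, -0.06, 0, 0.84],
    [-0.29, 1, -0.04, 0, -0.06, 0, 0.84],
    [-0.29, 1, -0.04, 0, -0.06, 0, 0.84],
    [-0.29, 1, -0.04, 0, -0.06, 0, 0.84],
  ],
)

```text
time: 18.1
position: [519.4, -28.7, 92.2]
tcp_rot: [[-0.792, 0.0, -0.61], [0.61, -0.0, -0.792], [-0.0, -1.0, 0.0]]
ft_force: [0.2, 0.8, 0.2]
width: 13.9
```

```bash
python3 -c "
from h import *
plan((45.5,0.2,92,0))"
```

```text
t 18.1 tray [-32.    0.3] z 92.2 push dir 0.2 F [0.2 0.8 0.2] w 13.9 q [ 18.  14. -29.   0. -46.  34.]
(45.5, 0.2, 92, 0) [-1.55  0.    0.01] [-0.    0.04 -0.  ]
```

arm_command(
  targets=[
    [-0.08, 0, 0, 0, 0.04, 0, 0.84],
    [-0.16, 0, 0, 0, 0.04, 0, 0.84],
    [-0.24, 0, 0, 0, 0.04, 0, 0.84],
    [-0.32, 0, 0, 0, 0.04, 0, 0.84],
    [-0.4, 0, 0, 0, 0.04, 0, 0.84],
    [-0.5, 0, 0, 0, 0.04, 0, 0.84],
    [-0.6, 0, 0, 0, 0.04, 0, 0.84],
    [-0.7, 0, 0, 0, 0.04, 0, 0.84],
    [-0.8, 0, 0, 0, 0.04, 0, 0.84],
    [-0.9, 0, 0, 0, 0.04, 0, 0.84],
  ],
)

```text
time: 19.1
position: [555.2, -56.6, 92.0]
tcp_rot: [[-0.79, -0.0, -0.614], [0.614, -0.0, -0.79], [0.0, -1.0, 0.0]]
ft_force: [-1.1, 0.7, 1.5]
width: 14.1
```

arm_command(
  targets=[
    [-0.08, 0, 0, 0, 0, 0, 0.84],
    [-0.16, 0, 0, 0, 0, 0, 0.84],
    [-0.24, 0, 0, 0, 0, 0, 0.84],
    [-0.32, 0, 0, 0, 0, 0, 0.84],
    [-0.4, 0, 0, 0, 0, 0, 0.84],
    [-0.48, 0, 0, 0, 0, 0, 0.84],
    [-0.56, 0, 0, 0, 0, 0, 0.84],
    [-0.65, 0, 0, 0, 0, 0, 0.84],
    [-0.65, 0, 0, 0, 0, 0, 0.84],
    [-0.65, 0, 0, 0, 0, 0, 0.84],
  ],
)

```text
time: 20.1
position: [580.7, -76.3, 92.0]
tcp_rot: [[-0.789, 0.0, -0.614], [0.614, -0.0, -0.789], [-0.0, -1.0, -0.0]]
ft_force: [0.9, -0.5, -0.3]
width: 13.8
```

Run:
```python
from h import *
state(); s=eyes.snapshot('scene'); a=cv2.imread('pics/s5.png'); f=cv2.resize(s['frame'][200:370,220:430],None,fx=3.5,fy=3.5,interpolation=cv2.INTER_CUBIC)
d=cv2.absdiff(a,f).max(2); print('slot/gate vs s5:',d[260:350,330:450].mean().round(1),(d[260:350,330:450]>40).sum(),'L',(d[130:190,400:470]>40).sum())
```

```text
t 20.1 tray [45.6  0.3] z 92.0 push dir -0.0 F [ 0.9 -0.5 -0.3] w 13.8 q [ 12.  20. -21.   0. -49.  40.]
slot/gate vs s5: 1.3 0 L 0
```

The gate is clear again, so the third washer has dropped. Retracting up, then a last look.

arm_command(
  targets=[
    [0.05, -0.3, 0, 0, 0, 0, 0.84],
    [0.1, -0.8, 0, 0, 0, 0, 0.84],
    [0.3, -1.5, 0, 0, 0, 0, 0.84],
    [0.6, -2.2, -0.3, 0, 0, 0, 0.84],
    [1.2, -2.8, -1, 0, 0, 0, 0.84],
    [1.8, -2.8, -1.8, 0, 0, 0, 0.84],
    [2.4, -2.8, -2.6, 0, 0, 0, 0.84],
    [2.4, -2.8, -3.4, 0, 0, 0, 0.84],
    [2.4, -2.8, -4.2, 0, 0, 0, 0.84],
    [2.4, -2.8, -4.2, 0, 0, 0, 0.84],
  ],
)

```text
time: 21.15
position: [616.4, 167.0, 230.9]
tcp_rot: [[-0.791, -0.0, -0.611], [0.611, -0.0, -0.791], [-0.0, -1.0, 0.0]]
ft_force: [0.1, -1.2, -0.8]
width: 14.0
```

arm_command(
  targets=[
    [0, 0, 0, 0, 0, 0, 0.84],
    [0, 0, 0, 0, 0, 0, 0.84],
    [0, 0, 0, 0, 0, 0, 0.84],
    [0, 0, 0, 0, 0, 0, 0.84],
    [0, 0, 0, 0, 0, 0, 0.84],
  ],
)

```text
time: 21.65
position: [614.6, 162.7, 232.5]
tcp_rot: [[-0.789, 0.001, -0.614], [0.614, 0.0, -0.789], [-0.0, -1.0, -0.001]]
ft_force: [1.0, -0.4, -0.1]
width: 14.2
```

Run:
```python
from h import *
state(); s=eyes.snapshot('scene'); t=eyes.snapshot('top')
cv2.imwrite('pics/end.png',np.vstack([cv2.resize(t['frame'][140:310,240:440],(600,300)) if 0 else cv2.resize(t['frame'][150:250,260:460],(600,300)),cv2.resize(s['frame'][225:375,225:425],(400,300))[:, :400] if 0 else cv2.resize(s['frame'][220:370,180:480],(600,300),interpolation=cv2.INTER_CUBIC)]))
```

```text
t 21.65 tray [-74.2 209.9] z 232.5 push dir -0.1 F [ 1.  -0.4 -0.1] w 14.2 q [ 32.  17.  -5.   0. -68.  20.]
```

View pics/end.png

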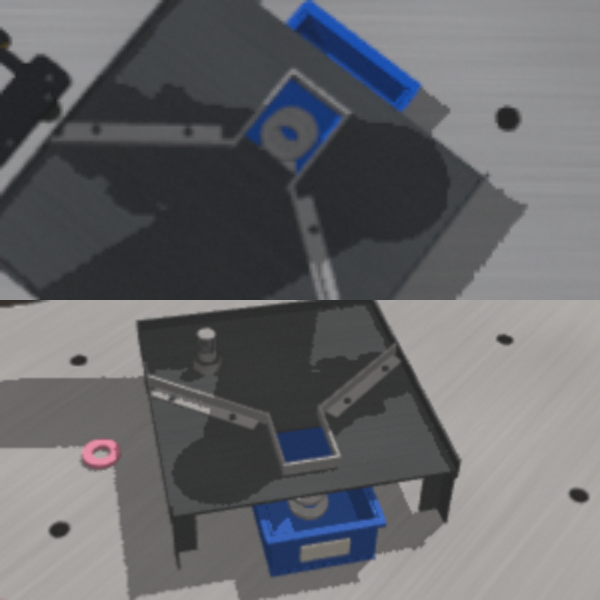

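Washers now show only under the slot and in the bin, and the bolt is standing. I'll triangulate the visible one's height, then hand in.

Run:
```python
from h import *
t=eyes.snapshot('top'); s=eyes.snapshot('scene')
for z in(10,20,30,40,50):
    a=onz(t,[356,194.3],z)[0,:2]; b=onz(s,[334,321.5],z)[0,:2]; print(z,(TR.T@(a-Tt)).round(),(TR.T@(b-Tt)).round())
b0=cv2.imread('pics/scene0.png')
g=lambda f:cv2.cvtColor(f,cv2.COLOR_BGR2GRAY)
q=onz(s,np.array([207,333-300])/2+[180,220],127.5)[0,:2]; print('bolt tip tray',(TR.T@(q-Tt)).round(1))
q=onz(s,np.array([283,236]),127.5)[0,:2]; print('bolt tip initial (approx px)',(TR.T@(q-Tt)).round(1))
```

```text
10 [102.   6.] [111.   5.]
20 [100.   5.] [119.   2.]
30 [97.  4.] [128.  -0.]
40 [95.  3.] [137.  -3.]
50 [92.  3.] [145.  -5.]
bolt tip tray [-56.6 -73.9]
bolt tip initial (approx px) [-58.7 -74.7]
```

```bash
python3 -c "
from h import *
print(order.finish_job())"
```

```text
the job is handed in; nothing more can be done
None
```

I slid the three washers one at a time through the gate with the fingertips, using a fixed 14 mm gap as a cradle behind each one. I pushed the front washer first, then the middle one. I pushed the left one diagonally to the middle line and then straight through. I handed the job in at about 22 s, and the tool's force readings stayed below about 3 N throughout.

- **Drops:** after each washer, the camera view of the gate was clear before I went for the next one.
- **Washers in the bin:** the final pictures show no washers on the deck and washers low in the bin. One of them triangulates to about 10 mm above the table. The three overlap in view, so I could not see each one separately.
- **Bolt:** it is standing within about 2 mm of where it started.
- **Magnet and hammer:** the arm never went near them, but I did not check their positions at the end.
- **Disagreements:**
  - The scene camera read about 4 mm further along the tray than the top camera and the arm.
  - One automatic reading of the left washer was 14 mm off because of a shadow. I ignored it, since the washer was where predicted in the picture.

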